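# Open the ratchet clamp on the glued box

### The job

The glue in the little open-topped box has set, so open the clamp it sits in: with a fingertip press down the thumb plate on that clamp's sliding jaw and, keeping it down, push the jaw back along its toothed bar all the way to the stop at the end, then come away. Only press and push: grip and lift nothing, and leave the box lying untouched where it is. The flat board in the other clamp is still drying, so leave that clamp shut, and leave everything else on the bench where it stands.

Things in the scene. Friction and masses are not known exactly. Their poses are not given: they have to be found in the camera images.
- clamp_box: The clamp to open, holding the open box: grey iron bar clamp on a plywood base 100 x 380 x 15 mm, screwed down, never moves. Origin: centre of the base's underside. Its toothed steel bar runs along its own y at x = 0 (teeth 39 mm up). Fixed head at -y (pad face y = -124 mm, 85 mm high; screw behind it to y = -218, 84 high), end stop at +y. The sliding jaw opens towards its +y.
- jaw_box (a joint): Travel of clamp_box's sliding jaw (m): 0 = shut on the box, 0.096 = at the end stop. Jaw 54 mm wide; from -y to +y: jaw plate 14 mm (top 86 mm up), pocket 56 mm with the thumb plate, open above and sideways (cheeks 42 mm up), shoulder block 16 mm (top 76 mm up). Slides at about 2 N plus 6 N per m/s when the pawl is lifted; a lowered pawl blocks +y.
- release_box (a joint): Angle of clamp_box's thumb release (rad): 0 = up, pawl in the teeth; 0.34 = pressed to its stop. From about 0.2 the pawl is clear and the jaw slides. It springs up when let go and the pawl drops into the teeth or rests on a crest.
- thumb_box (a point): On the thumb plate's top (dark steel, 30 mm wide, 32 mm long, 54 mm above the bench when up), centre line, 8 mm from its rear (+y) edge. Its pivot lies 26 mm towards -y and 16 mm lower. Pressed straight down here it takes 3 N, at full depth 6 N (a flat tip bears nearer the pivot: up to double); 6 to 8 mm down frees the jaw. Pressed, the plate also swings up to 5 mm back (+y).
- shoulder_box (a point): Centre of the upright front face (facing -y) of the jaw's rear shoulder block, 64 mm above the bench, 18 mm behind thumb_box when that is up. Face 54 mm wide, 40 to 76 mm up. A fingertip standing on the pressed plate pushes the jaw by this face.
- stop_box (a point): Centre of the face of clamp_box's end stop (grey block 40 mm wide, 55 mm high), 45 mm above the bench. The shoulder block's rear, 16 mm behind shoulder_box, comes against it.
- box: The glued box: open-topped, light wood, 120 (x) x 110 (y, between the jaws) x 45 mm high, 8 mm walls, 0.3 kg, loose, resting on the clamp's two wooden bearers 43 mm above the bench. Origin: centre of its underside.
- clamp_board: The other clamp, exactly alike, holding the flat board; to be left shut. Same frame as clamp_box. The two clamps lie side by side and may stand in either order.
- jaw_board (a joint): Same as jaw_box, for clamp_board: 0 = shut on the board (jaw 16 mm nearer the fixed head than the other's), 0.112 = at its stop. To stay at 0.
- release_board (a joint): Same as release_box, for clamp_board. To stay up.
- board: The board in clamp_board: two strips edge-glued, 150 x 94 x 18 mm, flat on that clamp's bearers 43 mm above the bench. Origin: centre of its underside.
- sanding_block: Cork sanding block 70 x 42 x 24 mm lying in the box. Origin: centre of its underside.
- weight: Dark steel weight 60 x 50 x 30 mm on the board, its top 91 mm above the bench. Origin: centre of its underside.
- glue: Glue bottle, 56 mm across, 160 mm high, standing left of the clamps. Origin: centre of its underside.
- mallet: Wooden mallet lying left of the clamps: head 60 x 120 x 70 mm high, handle 220 mm long to the head's own -x. Origin: under the head.
- screwdriver: Screwdriver, 180 mm long, with a wooden handle, lying at the far left. Origin: its underside, near its middle.
- jar: Glass jar with a steel lid, 68 mm across, 90 mm high, right of the clamps. Origin: centre of its underside.
- wine: Small green wine bottle, 74 mm across, 200 mm high, right of the clamps. Origin: centre of its underside.

How it is judged:
By the outcome, as a careful person would: the job done as asked, in the order asked, and still so for the second after the job is handed in, with the robot touching nothing.
It also fails if it takes over 38 s, if anything falls off the work surface, if the arm or the gripper's body presses on something with over 40 N, if the wrist force passes 120 N, or if a joint passes its speed limit or range.

### The arm

A 6-joint arm with a two-finger parallel gripper is mounted at the origin on the work surface. World frame = base frame: x ahead of the robot, y to its left, z up, the work surface at z = 0. Lengths are in m, angles in degrees, forces in N, time in s.
With the tool pointing down it reaches from about 0.35 to 0.875 m from the base axis. Payload 4.2 kg.
Tool frame: the origin (TCP) lies at the centre of the arm's flange, where the gripper is bolted on; the fingertips stand 182 mm ahead of it and the grasp point (between the pads) lies 164 mm ahead of it (r.nose_length is the distance from the TCP to the fingertips, in m); z points along the fingers, y is the line along which they close (so a half turn about z gives the same grasp; the last joint's range is limited). The gripper opens to 87 mm and grips with 3 to 60 N. Pads are 19 mm wide; open, the fingers measure 117 mm over their backs; the gripper's body (75 mm by 190 mm) begins 51 mm behind the grasp point.
Start: joints at [91.421, 22.042, 0.453, 0, -68.411, -14.817], TCP at [0.145, 0.608, 0.405] pointing down, gripper open.
Joint ranges: [-179.83, 179.83], [-69.29, 118.12], [-61.27, 80.66], [-181.25, 117.63], [-171.15, -9.14], [-177.46, 177.46]. Speed limits (degrees/s): [159.86, 159.86, 180, 180, 180, 180].

### API

Orientations are given as a 3x3 rotation matrix whose columns are the frame's x, y, z axes.
In Python, from station import r, vision gives the robot as it stands. The module is installed in compiled form; this text tells all that it offers.
- The arm moves only by the shell command python3 -m creep 'ROWS'. ROWS is JSON, a list of rows, each a list of 7 numbers: the opening, from -1 (shut) to 1 (fully open), then the shift along the tool's x, y, z in mm, then the turn, a rotation vector about the tool's x, y, z in degrees. A call has 1 to 8 rows; each row is the pose to reach, as a shift and turn from the pose commanded when the call began, along the tool's axes at that moment; what a row does not reach only later rows make up. A row lasts 1/12 s, in which the tool goes at most 41.7 mm and 7.16 degrees, less where a joint would pass 70% of its speed; a pose out of reach is approached as far as the arm can. A call with a gripper value outside its range is refused whole. The fingers move at their own pace and stop on an object; the grip force is fixed at half the most. Time passes only in rows, so rows that repeat a pose let the fingers close. It gives the time, the measured TCP pose, the force, the opening and the grip force at its end, in the units of the state.
- r.sense(): the state, without advancing time (a new reading comes with each control period).
- vision.capture(name): name is "scene" or "side" or "wrist"; returns (picture, depth): 384x512x3 uint8, red, green, blue; 384x512 float32, m along the optical axis (not along the pixel's ray), 0 where there is no reading.
- vision.camera_model(name): a dict with "vertical_fov" (degrees; the focal length in pixels is half the picture's height over the tangent of half this angle, whatever the lens; pixels are square), "cx", "cy" (the principal point, pixels), "extrinsics" (4x4, takes a point from camera to world coordinates); the wrist camera has in their place "mount" (4x4, takes a point from camera to tool coordinates, whose origin is the TCP and whose axes are the flange's). Camera axes: x right, y down, z forward; pixel columns grow to the right and rows downward; lengths in m; the calibration is good to about 2 mm. A picture is of the moment at which its call begins: read the wrist's pose just before it. camera_model takes no time and is no camera call.
- r.finish_job(): hands the job in; it is judged then, once.
Trained networks look in the newest picture that a camera, given by its name, has taken for a name from the list of things; names that differ only in an ending like _2 or _b are one class to them, and where a whole thing is asked for, a point or a joint stands for the part that bears it (a point fixed in the world has none). Each returns a list of dicts, best first, with "conf" (0 to 1); they miss things now and then, are a little off and sometimes report something else, mostly with a low value. They report only what shows in the picture. A call takes as long as a camera call.
- vision.find_in(camera, thing): "uv" ([column, row] in pixels, amid what is visible of it).
- vision.cut_out(camera, thing): "region" (384x512 bool, what is visible of it) and "uv" ([column, row] in pixels, amid what is visible of it).
The state is a dict: "time_s": time; "joints": joint angles; "joint_velocities": joint speeds; "effort": joint torques, N m; "tcp_pos": TCP position; "ee_rot": TCP orientation; "wrist_force": force on the tool from outside, world axes, zero at the start; "moment": the same for the moment, N m; "gripper_width": opening from 0.0 (shut) to 1.0 (fully open); "gripper_force": force on a finger pad.
Only numpy, scipy, OpenCV 4.12 (cv2) and the standard library are available. Lean on these libraries where they do the work, as an engineer would, in place of code of your own. Each camera call takes 0.05 s, during which the arm holds its last target. There are 200 camera calls.

## Working session

There is one attempt and no reset: what is moved stays moved. The work goes in short steps, Python scripts to look and compute and a shell command to move; the robot and the scene stay as the last step left them, time stands still between calls to the robot, and variables do not carry over. Pictures are saved under pics/ and viewed, at most 10 in all, crops included, and the job is handed in when it is done.

```bash
mkdir -p pics; cat > h.py <<'E'
import numpy as np, cv2
from station import r, vision
def K(n):
    m=vision.camera_model(n); f=192/np.tan(np.radians(m["vertical_fov"])/2); return m,f
def ext(n,s=None):
    m,f=K(n)
    if "extrinsics" in m: return np.array(m["extrinsics"])
    s=s or r.sense(); T=np.eye(4); T[:3,:3]=s["ee_rot"]; T[:3,3]=s["tcp_pos"]; return T@np.array(m["mount"])
def cloud(n,d,T):
    m,f=K(n); v,u=np.mgrid[:384,:512]
    P=np.stack([(u-m["cx"])/f*d,(v-m["cy"])/f*d,d],-1)
    return P@T[:3,:3].T+T[:3,3]
E
python3 - <<'E'
from h import *
s=r.sense(); print(s["time_s"],s["tcp_pos"],np.round(s["ee_rot"],3).tolist(),s["gripper_width"])
ims=[]
for n in("scene","side","wrist"):
    T=ext(n); p,d=vision.capture(n); np.savez(f"{n}0.npz",p=p,d=d,T=T)
    P=cloud(n,d,T)
    cv2.imwrite(f"pics/{n}0.png",p[:,:,::-1]); ims.append(p)
    for t in("clamp_box","clamp_board","box","board","thumb_box","jaw_box","weight","wine","glue"):
        L=vision.cut_out(n,t)
        for q in L[:2]:
            R=q["region"]&(d>0)
            if R.sum()>5: print(n,t,round(q["conf"],2),np.round(q["uv"]),R.sum(),np.round(np.median(P[R],0),3),"hi",np.round(np.percentile(P[R],[5,95],axis=0),3).tolist())
g=np.vstack([np.hstack(ims[:2]),np.hstack([ims[2],ims[2]*0])])
cv2.imwrite("pics/all0.png",cv2.resize(g,(800,600),interpolation=cv2.INTER_AREA)[:,:,::-1])
print(r.sense()["time_s"])
E
```

```text
0.0 [0.14471867 0.60780938 0.40363688] [[0.973, -0.232, -0.0], [-0.232, -0.973, -0.002], [0.0, 0.002, -1.0]] 1.0004164736943153
scene clamp_box 0.95 [313. 232.] 3369 [0.652 0.073 0.018] hi [[0.603, -0.158, 0.012], [0.695, 0.202, 0.085]]
scene clamp_board 0.62 [288. 172.] 2709 [0.459 0.071 0.018] hi [[0.414, -0.149, 0.011], [0.498, 0.205, 0.084]]
scene box 0.63 [280. 226.] 1660 [ 0.635 -0.032  0.068] hi [[0.578, -0.09, 0.048], [0.696, 0.016, 0.09]]
scene board 0.9 [253. 180.] 901 [ 0.476 -0.043  0.061] hi [[0.4, -0.086, 0.054], [0.515, -0.0, 0.064]]
scene thumb_box 0.68 [307. 220.] 116 [0.645 0.059 0.054] hi [[0.631, 0.047, 0.045], [0.656, 0.075, 0.057]]
scene jaw_box 0.61 [312. 221.] 622 [0.651 0.069 0.054] hi [[0.622, 0.025, 0.022], [0.672, 0.098, 0.086]]
scene weight 0.86 [244. 163.] 383 [ 0.428 -0.048  0.091] hi [[0.393, -0.071, 0.066], [0.452, -0.021, 0.094]]
scene wine 0.81 [118. 262.] 1693 [ 0.637 -0.414  0.127] hi [[0.606, -0.447, 0.012], [0.656, -0.387, 0.201]]
scene glue 0.56 [357. 116.] 683 [0.356 0.354 0.081] hi [[0.33, 0.337, 0.002], [0.372, 0.38, 0.159]]
side clamp_box 0
[... 559 characters left out ...]
.647 0.086 0.059] hi [[0.623, 0.024, 0.031], [0.673, 0.099, 0.084]]
side jaw_box 0.48 [315. 298.] 842 [ 0.628 -0.439  0.14 ] hi [[0.597, -0.461, 0.002], [0.656, -0.404, 0.2]]
side weight 0.74 [222. 199.] 365 [ 0.423 -0.056  0.087] hi [[0.392, -0.077, 0.062], [0.453, -0.024, 0.091]]
side weight 0.67 [317. 296.] 779 [ 0.628 -0.44   0.14 ] hi [[0.597, -0.461, 0.04], [0.653, -0.414, 0.199]]
side wine 0.68 [316. 294.] 812 [ 0.627 -0.439  0.141] hi [[0.597, -0.461, 0.036], [0.652, -0.41, 0.199]]
side wine 0.64 [292. 166.] 230 [0.647 0.086 0.058] hi [[0.624, 0.025, 0.036], [0.673, 0.097, 0.084]]
side glue 0.63 [200. 118.] 499 [0.35  0.343 0.075] hi [[0.326, 0.332, 0.007], [0.373, 0.361, 0.149]]
1.5
```

View pics/all0.png

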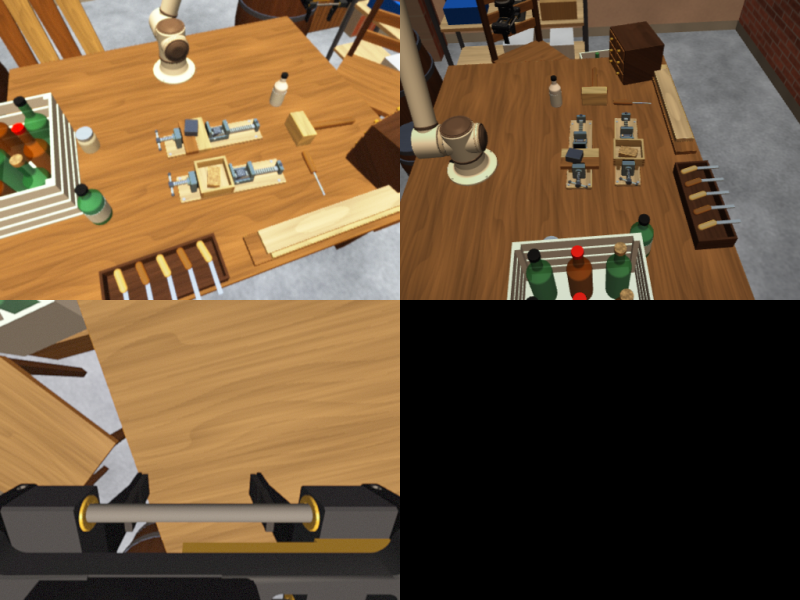

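The clamps lie along world y. The box clamp is the far one, at x≈0.65, with its jaw at y≈0.024–0.10 and the thumb plate at scene pixel (307,220). I'll move towards it with the gripper shut.

```bash
python3 -m creep '[[-1,615,411,0,0,0,76.6],[-1,615,411,0,0,0,76.6],[-1,615,411,0,0,0,76.6],[-1,615,411,0,0,0,76.6],[-1,615,411,0,0,0,76.6],[-1,615,411,0,0,0,76.6],[-1,615,411,0,0,0,76.6],[-1,615,411,0,0,0,76.6]]'
cat > d.py <<'E'
from h import *
import sys
s=r.sense();R=np.array(s["ee_rot"]);p=np.array(s["tcp_pos"])
yaw=np.degrees(np.arctan2(R[1,0],R[0,0]))
t=np.array([float(a) for a in sys.argv[1:4]])
print("t",s["time_s"],"pos",np.round(p,4),"yaw",round(yaw,2),"shift mm",np.round(R.T@(t-p)*1000,1),"F",np.round(s["wrist_force"],1),"w",round(s["gripper_width"],3),"z",np.round(R[:,2],3))
E
python3 d.py .648 .066 .404
python3 - <<'E'
from h import *
for n in("scene","side"):
    z=np.load(n+"0.npz"); P=cloud(n,z["d"],z["T"]); v=z["d"]>0
    # base slab top of box clamp
    m=v&(abs(P[...,2]-.015)<.006)&(P[...,0]>.57)&(P[...,0]<.73)&(P[...,1]>.09)&(P[...,1]<.24)
    q=P[m][:,:2].astype(np.float32); print(n,"base +y part",len(q),np.percentile(q,[1,99],axis=0).round(4).tolist(),cv2.minAreaRect(q))
    b=v&(abs(P[...,2]-.088)<.006)&(P[...,0]>.56)&(P[...,0]<.72)&(P[...,1]>-.2)&(P[...,1]<.02)
    print("boxrim",cv2.minAreaRect(P[b][:,:2].astype(np.float32)))
    for nm,lo,hi,y0,y1 in(("shoulder top",.071,.080,.05,.13),("jaw top",.080,.090,.02,.06),("stop",.048,.06,.15,.24)):
        m=v&(P[...,2]>lo)&(P[...,2]<hi)&(abs(P[...,0]-.648)<.05)&(P[...,1]>y0)&(P[...,1]<y1)
        q=P[m]; print(nm,len(q),np.percentile(q,[3,50,97],axis=0).round(4).tolist() if len(q) else "")
E
```

```text
time_s: 2.17
tcp_pos: [0.3724, 0.3619, 0.4052]
ee_rot: [[0.325, -0.946, 0.001], [-0.946, -0.325, 0.001], [-0.001, -0.001, -1.0]]
wrist_force: [1.4, 0.2, -0.2]
gripper_width: 0.473
gripper_force: 0.0
t 2.1667 pos [0.3724 0.3619 0.4052] yaw -71.01 shift mm [ 369.4 -164.4    1.1] F [ 1.4  0.2 -0.2] w 0.473 z [ 0.001  0.001 -1.   ]
scene base +y part 931 [[0.6009, 0.0923], [0.7068, 0.2184]] ((0.6526302099227905, 0.15341722965240479), (0.13625289499759674, 0.10172392427921295), 83.32209014892578)
boxrim ((0.6290053129196167, -0.08003000915050507), (0.20289576053619385, 0.12165223807096481), 83.56786346435547)
shoulder top 107 [[0.6228, 0.088, 0.0724], [0.6479, 0.0956, 0.0762], [0.6716, 0.1049, 0.0786]]
jaw top 92 [[0.6126, 0.0204, 0.0831], [0.6379, 0.0264, 0.0854], [0.6642, 0.0343, 0.0893]]
stop 70 [[0.6417, 0.1987, 0.0489], [0.6623, 0.2039, 0.0557], [0.678, 0.2135, 0.0596]]
side base +y part 373 [[0.6047, 0.0929], [0.7095, 0.2202]] ((0.6581542491912842, 0.1543460190296173), (0.13113358616828918, 0.09862494468688965), 83.36343383789062)
boxrim ((0.6330071687698364, -0.08058062195777893), (0.20660679042339325, 0.11910063773393631), 82.38661193847656)
shoulder top 46 [[0.6265, 0.0832, 0.0711], [0.6505, 0.0905, 0.0732], [0.6748, 0.0987, 0.0769]]
jaw top 28 [[0.6141, 0.0202, 0.0804], [0.6375, 0.0246, 0.0836], [0.6652, 0.0294, 0.0861]]
stop 37 [[0.6448, 0.1952, 0.0483], [0.6617, 0.202, 0.0519], [0.6794, 0.2115, 0.0575]]
```

```bash
python3 -m creep '[[-1,369,-165,0,0,0,26],[-1,369,-165,0,0,0,26],[-1,369,-165,0,0,0,26],[-1,369,-165,0,0,0,26],[-1,369,-165,0,0,0,26],[-1,369,-165,0,0,0,26],[-1,369,-165,0,0,0,26],[-1,369,-165,0,0,0,26]]'
python3 d.py .646 .068 .334
python3 - <<'E'
from h import *
print(np.round(vision.camera_model("wrist")["mount"],3))
E
```

```text
time_s: 2.83
tcp_pos: [0.6016, 0.1196, 0.405]
ee_rot: [[-0.117, -0.993, 0.0], [-0.993, 0.117, 0.0], [-0.0, -0.0, -1.0]]
wrist_force: [0.2, 0.5, 0.3]
gripper_width: 0.007
gripper_force: 0.0
t 2.8333 pos [0.6016 0.1196 0.405 ] yaw -96.7 shift mm [ 46.1 -50.1  71. ] F [0.2 0.5 0.3] w 0.007 z [ 0.  0. -1.]
[[ 0.    -0.953 -0.303  0.082]
 [ 1.     0.    -0.     0.   ]
 [ 0.    -0.303  0.953  0.021]
 [ 0.     0.     0.     1.   ]]
```

```bash
python3 -m creep '[[-1,46,-50,40,0,0,0],[-1,46,-50,40,0,0,0],[-1,46,-50,40,0,0,0],[-1,46,-50,40,0,0,0]]'
python3 - <<'E'
from h import *
T=ext("wrist"); p,d=vision.capture("wrist"); P=cloud("wrist",d,T); np.savez("wrist1.npz",p=p,d=d,T=T)
cv2.imwrite("pics/w1.png",p[:,:,::-1])
for t in("thumb_box","jaw_box","shoulder_box","stop_box"):
    for q in vision.cut_out("wrist",t)[:2]:
        R=q["region"]&(d>0)
        if R.sum()>5: print(t,round(q["conf"],2),np.round(q["uv"]),R.sum(),np.round(np.percentile(P[R],[4,50,96],axis=0),4).tolist())
m=(d>0)&(P[...,2]>.071)&(P[...,2]<.081)&(abs(P[...,0]-.648)<.05)&(P[...,1]>.05)&(P[...,1]<.13)
q=P[m][:,:2].astype(np.float32); print("shoulder",len(q),cv2.minAreaRect(q))
m=(d>0)&(P[...,2]>.05)&(P[...,2]<.058)&(abs(P[...,0]-.648)<.03)&(P[...,1]>.035)&(P[...,1]<.082)
q=P[m][:,:2].astype(np.float32); print("thumb",len(q),cv2.minAreaRect(q) if len(q) else '')
E
python3 d.py .646 .068 .264
```

```text
time_s: 3.17
tcp_pos: [0.6454, 0.0682, 0.3624]
ee_rot: [[-0.12, -0.993, -0.004], [-0.993, 0.12, -0.001], [0.002, 0.004, -1.0]]
wrist_force: [-0.3, -0.7, 0.9]
gripper_width: 0.008
gripper_force: 0.0
thumb_box 0.57 [257. 178.] 732 [[0.63, 0.0475, 0.0469], [0.6434, 0.0625, 0.053], [0.6559, 0.0784, 0.0544]]
jaw_box 0.97 [254. 182.] 3490 [[0.6188, 0.0234, 0.0177], [0.6437, 0.069, 0.0537], [0.6691, 0.101, 0.0849]]
shoulder_box 0.62 [379. 378.] 387 [[0.4732, 0.0551, 0.0715], [0.5145, 0.3609, 0.0729], [0.607, 0.3703, 0.2915]]
shoulder_box 0.58 [255. 183.] 3562 [[0.6182, 0.0231, 0.0174], [0.6438, 0.0685, 0.0536], [0.6695, 0.1009, 0.085]]
stop_box 0.94 [254. 179.] 7689 [[0.5969, -0.109, 0.0129], [0.6414, 0.0707, 0.0317], [0.6921, 0.1461, 0.0844]]
stop_box 0.6 [381. 380.] 354 [[0.4732, 0.1005, 0.0715], [0.5105, 0.3613, 0.0728], [0.5979, 0.3705, 0.261]]
shoulder 651 ((0.6471099257469177, 0.09765670448541641), (0.01515590213239193, 0.05269988626241684), 83.03115844726562)
thumb 729 ((0.6439961194992065, 0.0640997514128685), (0.03185482695698738, 0.029100099578499794), 83.87757110595703)
t 3.4167 pos [0.6443 0.0711 0.3663] yaw -96.58 shift mm [  3.   -1.8 102.3] F [-0.4 -0.3  0.6] w 0.004 z [ 0.002  0.001 -1.   ]
```

View pics/w1.png

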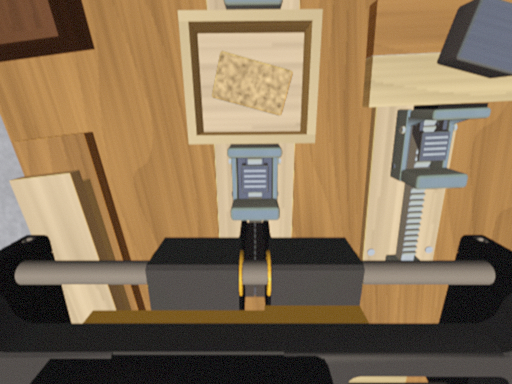

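The pictures agree: the thumb plate is at pixel (257,178) → thumb_box ≈ (0.645, 0.071, 0.054), and the shoulder is at row 210 → its front face at y≈0.089. The fingers are right over the pocket. I'll go down, offset 4 mm towards the shoulder.

```bash
python3 -m creep '[[-1,-4,0,40,0,0,0],[-1,-4,0,80,0,0,0],[-1,-4,0,110,0,0,0],[-1,-4,0,120,0,0,0],[-1,-4,0,120,0,0,0],[-1,-4,0,120,0,0,0]]'
python3 d.py .645 .075 .236
```

```text
time_s: 3.92
tcp_pos: [0.6459, 0.0747, 0.2464]
ee_rot: [[-0.115, -0.993, 0.002], [-0.993, 0.115, -0.0], [-0.0, -0.002, -1.0]]
wrist_force: [0.5, 0.3, 0.4]
gripper_width: 0.006
gripper_force: 0.0
t 3.9167 pos [0.6459 0.0747 0.2464] yaw -96.59 shift mm [-0.2  0.9 10.4] F [0.5 0.3 0.4] w 0.006 z [ 0.002 -0.    -1.   ]
```

```bash
python3 -m creep '[[-1,0,0,6,0,0,0],[-1,0,0,10,0,0,0],[-1,0,0,12,0,0,0],[-1,0,0,12,0,0,0],[-1,0,0,12,0,0,0]]'
python3 - <<'E'
from h import *
p,d=vision.capture("wrist"); cv2.imwrite("pics/w2.png",p[:,:,::-1])
p2,_=vision.capture("scene"); a=cv2.resize(p2[170:270,240:380],(700,500)); cv2.imwrite("pics/s2.png",a[:,:,::-1])
E
```

```text
time_s: 4.33
tcp_pos: [0.6461, 0.0745, 0.2348]
ee_rot: [[-0.116, -0.993, 0.004], [-0.993, 0.116, 0.001], [-0.002, -0.004, -1.0]]
wrist_force: [-0.6, 2.8, 4.4]
gripper_width: 0.005
gripper_force: 2.7
```

View pics/s2.png

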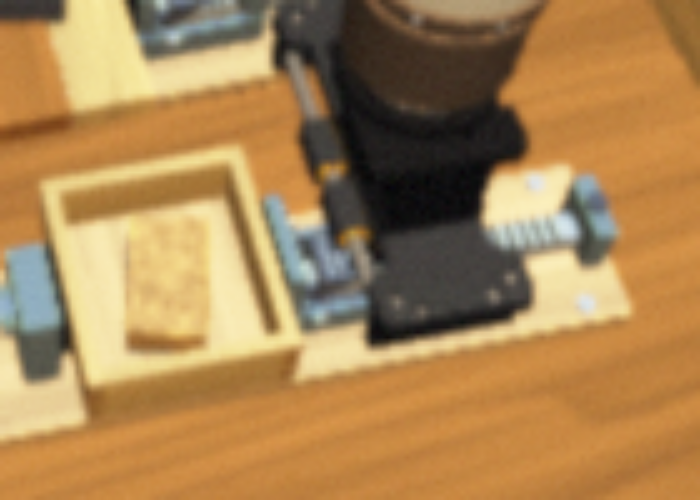

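View pics/w2.png

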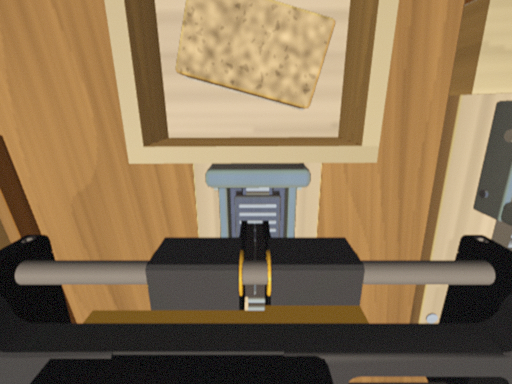

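The scene crop and wrist view show the finger standing on the rear of the thumb plate, near (255,235) and centred, and the force confirms contact. Next I press deeper.

```bash
python3 -m creep '[[-1,0,0,2,0,0,0],[-1,0,0,4,0,0,0],[-1,0,0,6,0,0,0],[-1,0,0,6,0,0,0],[-1,0,0,6,0,0,0]]'; python3 d.py .645 .075 .229
```

```text
time_s: 4.85
tcp_pos: [0.6462, 0.0755, 0.2302]
ee_rot: [[-0.115, -0.993, 0.006], [-0.993, 0.115, 0.003], [-0.004, -0.006, -1.0]]
wrist_force: [-2.2, 6.7, 10.5]
gripper_width: 0.006
gripper_force: 10.0
t 4.85 pos [0.6462 0.0755 0.2302] yaw -96.61 shift mm [0.7 1.1 1.2] F [-2.2  6.7 10.5] w 0.006 z [ 0.006  0.003 -1.   ]
```

```bash
python3 -m creep '[[-1,0,0,2,0,0,0],[-1,-3,0,3,0,0,0],[-1,-6,0,3,0,0,0],[-1,-9,0,3,0,0,0],[-1,-12,0,3,0,0,0],[-1,-15,0,3,0,0,0],[-1,-15,0,3,0,0,0]]'; python3 d.py .645 .075 .229
```

```text
time_s: 5.43
tcp_pos: [0.648, 0.0889, 0.2291]
ee_rot: [[-0.115, -0.993, 0.005], [-0.993, 0.115, -0.0], [-0.001, -0.005, -1.0]]
wrist_force: [-5.1, 0.4, 18.2]
gripper_width: 0.005
gripper_force: 15.6
t 5.4333 pos [0.648  0.0889 0.2291] yaw -96.59 shift mm [14.2  1.4  0.1] F [-5.1  0.4 18.2] w 0.005 z [ 0.005 -0.    -1.   ]
```

```bash
python3 -m creep '[[-1,-8,0,0,0,0,0],[-1,-18,0,-0.5,0,0,0],[-1,-28,0,-0.5,0,0,0],[-1,-38,0,-0.5,0,0,0],[-1,-48,0,-0.5,0,0,0],[-1,-58,0,-0.5,0,0,0],[-1,-66,0,-0.5,0,0,0],[-1,-70,0,-0.5,0,0,0]]'; python3 d.py .658 .174 .229
```

```text
time_s: 6.1
tcp_pos: [0.6559, 0.1589, 0.2291]
ee_rot: [[-0.115, -0.993, 0.004], [-0.993, 0.115, -0.0], [-0.0, -0.004, -1.0]]
wrist_force: [-4.4, -1.5, 16.5]
gripper_width: 0.006
gripper_force: 16.4
t 6.1 pos [0.6559 0.1589 0.2291] yaw -96.59 shift mm [-15.3  -0.3   0.2] F [-4.4 -1.5 16.5] w 0.006 z [ 0.004 -0.    -1.   ]
```

```bash
python3 -m creep '[[-1,-3,0,0,0,0,0],[-1,-6,0,0,0,0,0],[-1,-9,0,0,0,0,0],[-1,-12,0,0,0,0,0],[-1,-14,0,0,0,0,0],[-1,-16,0,0,0,0,0],[-1,-16,0,0,0,0,0]]'; python3 d.py .658 .174 .229
```

```text
time_s: 6.68
tcp_pos: [0.6577, 0.173, 0.2292]
ee_rot: [[-0.115, -0.993, 0.003], [-0.993, 0.115, -0.002], [0.002, -0.003, -1.0]]
wrist_force: [-4.6, -6.1, 16.6]
gripper_width: 0.007
gripper_force: 17.8
t 6.6833 pos [0.6577 0.173  0.2292] yaw -96.62 shift mm [-1.  -0.2  0.2] F [-4.6 -6.1 16.6] w 0.007 z [ 0.003 -0.002 -1.   ]
```

Resistance is starting to show (−6 N). I'll keep pushing slightly to confirm it's the stop.

```bash
python3 -m creep '[[-1,-2,0,0,0,0,0],[-1,-4,0,0,0,0,0],[-1,-4,0,0,0,0,0],[-1,-4,0,0,0,0,0]]'; python3 d.py .658 .174 .229
```

```text
time_s: 7.02
tcp_pos: [0.6582, 0.1739, 0.2292]
ee_rot: [[-0.117, -0.993, 0.0], [-0.993, 0.117, -0.007], [0.007, -0.001, -1.0]]
wrist_force: [-2.7, -15.3, 18.1]
gripper_width: 0.004
gripper_force: 22.7
t 7.0167 pos [0.6582 0.1739 0.2292] yaw -96.69 shift mm [-0.1  0.2  0.2] F [ -2.7 -15.3  18.1] w 0.004 z [ 0.    -0.007 -1.   ]
```

At the stop: a 4 mm command gave only 0.9 mm of motion and the force rose to 15 N. I'll lift straight up while still leaning on the shoulder, so the jaw isn't dragged back.

```bash
python3 -m creep '[[-1,0,0,-3,0,0,0],[-1,0,0,-7,0,0,0],[-1,0,0,-12,0,0,0],[-1,2,0,-18,0,0,0],[-1,6,0,-30,0,0,0],[-1,8,0,-60,0,0,0],[-1,8,0,-100,0,0,0],[-1,8,0,-130,0,0,0]]'
python3 -m creep '[[-1,30,0,-20,0,0,0],[-1,60,0,-20,0,0,0],[-1,60,0,-20,0,0,0],[-1,60,0,-20,0,0,0]]'
python3 - <<'E'
from h import *
T=ext("wrist"); p,d=vision.capture("wrist"); P=cloud("wrist",d,T); cv2.imwrite("pics/w3.png",p[:,:,::-1])
p2,d2=vision.capture("scene"); P2=cloud("scene",d2,ext("scene")); a=cv2.resize(p2[120:270,220:420],(800,600)); cv2.imwrite("pics/s3.png",a[:,:,::-1])
for n,PP,dd in(("wrist",P,d),("scene",P2,d2)):
    m=(dd>0)&(PP[...,2]>.070)&(PP[...,2]<.081)&(abs(PP[...,0]-.658)<.05)&(PP[...,1]>.14)&(PP[...,1]<.24)
    q=PP[m][:,:2].astype(np.float32); print(n,"shoulder",len(q),cv2.minAreaRect(q) if len(q)>3 else '')
    for t in("box","board"):
        pass
z=np.load("wrist1.npz")
z=np.load("scene0.npz"); d0=cv2.absdiff(z["p"],p2).max(2); print(np.array([d0[200:260,230:300].max()]))
print(r.sense()["wrist_force"],r.sense()["tcp_pos"])
E
```

```text
time_s: 7.68
tcp_pos: [0.6568, 0.1701, 0.3582]
ee_rot: [[-0.116, -0.993, 0.003], [-0.993, 0.116, 0.001], [-0.001, -0.003, -1.0]]
wrist_force: [1.5, 0.6, 1.6]
gripper_width: 0.004
gripper_force: 0.0
time_s: 8.02
tcp_pos: [0.6492, 0.1094, 0.376]
ee_rot: [[-0.118, -0.993, 0.002], [-0.993, 0.118, 0.001], [-0.002, -0.002, -1.0]]
wrist_force: [0.6, 1.1, -0.8]
gripper_width: 0.006
gripper_force: 0.0
wrist shoulder 0 
scene shoulder 85 ((0.6631904244422913, 0.19011245667934418), (0.015221692621707916, 0.039945270866155624), 82.0867919921875)
[147]
[0.12357364 0.68928735 0.57385944] [0.64945712 0.11086883 0.37461432]
```

View pics/w3.png

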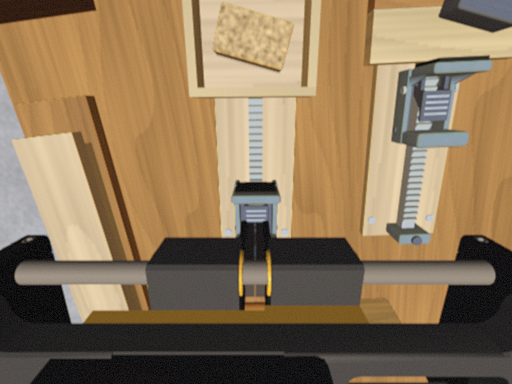

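View pics/s3.png

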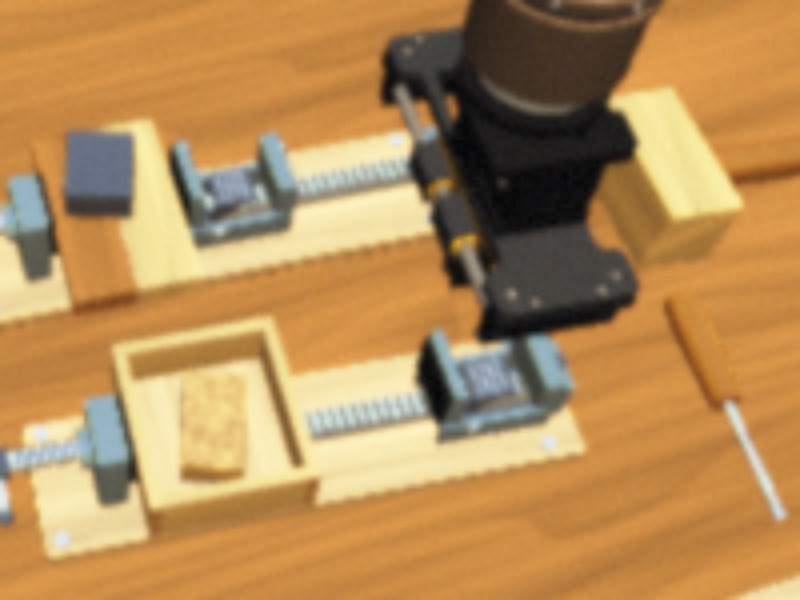

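The jaw now stands against the stop: the shoulder moved about 96 mm, to (560,365) in the scene crop, with the plate sprung up. The box and its block are in place, the other clamp is still shut, and the arm is clear.

```bash
python3 -c "
from station import r
print(r.finish_job())"
```

```text
the job is handed in; nothing more can be done
None
```

I opened the box clamp: its jaw was pushed about 96 mm back to the end stop with the thumb plate held down. The arm then came clear, with the box and the other clamp looking undisturbed in the last pictures, and I handed the job in at about 8 s.

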